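# Feed a caramel bar along the guide rail into the wrapping machine's pocket

## Robot

A 6-joint arm with a two-finger parallel gripper is mounted at the origin on the work surface. World frame = base frame: x ahead of the robot, y to its left, z up, the work surface at z = 0. Lengths are in m, angles in degrees, forces in N, time in s.
With the tool pointing down it reaches from about 0.4 to 0.825 m from the base axis. Payload 7 kg.
Tool frame: the origin (TCP) lies at the very end of the fingers, on their centre line; the grasp point (between the pads) lies 19 mm behind it (r.hold_point_z is the distance from the TCP to the grasp point, in m); z points along the fingers, y is the direction in which the jaws open and shut (so a half turn about z gives the same grasp; the last joint's range is limited). The gripper opens to 88 mm and grips with 3 to 60 N. Pads are 19 mm wide; open, the fingers measure 130 mm over their backs; the gripper's body (78 mm by 193 mm) begins 47 mm behind the grasp point.
Start: joints at [-58.321, 20.546, 0.682, 0, -70.136, -16.507], TCP at [0.177, -0.651, 0.227] pointing down, gripper open.
Joint ranges: [-176.03, 176.03], [-82.01, 121.73], [-58.28, 71.71], [-173.87, 95.51], [-174.79, -0.11], [-173.66, 173.66]. Speed limits (degrees/s): [136.94, 136.94, 172.46, 180, 180, 180].

## Interface

Orientations are given as [roll, pitch, yaw] about the fixed x, y, z axes, in that order (R = Rz(yaw) Ry(pitch) Rx(roll)).
In Python, from plant import r gives the robot as it stands. The module is installed in compiled form; this text tells all that it offers.
- The arm moves only by the shell command python3 -m inch 'ROWS' [FORCE]. ROWS is text: rows parted by semicolons, each of 7 numbers parted by spaces: the shift along the tool's x, y, z in m, then the turn, a rotation vector about the tool's x, y, z in rad, then the opening, from 0 (shut) to 1 (fully open). In form: tx ty tz ax ay az jaw; .... A call has 1 to 20 rows; each row shifts and turns the commanded pose from where the row before left it, along the tool's axes as they then stand; what a row does not reach is not made up. A row lasts 1/12 s, in which the tool goes at most 41.7 mm and 7.16 degrees, less where a joint would pass 70% of its speed; a pose out of reach is approached as far as the arm can. A call with a gripper value outside its range is refused whole. The fingers move at their own pace and stop on an object; FORCE is the grip in N (left out, the last holds). Time passes only in rows, so rows that do not move let the fingers close. It gives the time, the measured TCP pose, the force and the opening at its end, in the units of the state.
- r.get_state(): the state, without advancing time (a new reading comes with each control period).
- r.capture(name): name is "scene" or "top" or "wrist"; returns the picture (400x640x3 uint8, red, green, blue); there is no depth.
- r.camera_params(name): a dict with "vfov" (degrees; the focal length in pixels is half the picture's height over the tangent of half this angle, whatever the lens; pixels are square), "cx", "cy" (the principal point, pixels), "R" (3x3) and "t" (3): a world point X has camera coordinates R X + t. Camera axes: x right, y down, z forward; pixel columns grow to the right and rows downward; lengths in m; the calibration is good to about 2 mm. The wrist camera is an equidistant fisheye: a pixel r from the principal point sees the ray r / f radians off the axis. A picture is of the moment at which its call begins: read the wrist's pose just before it. camera_params takes no time and is no camera call; for the wrist camera it gives the pose at the moment of the call.
- r.close_job(): hands the job in, once; it reports no verdict.
Trained networks look in the newest picture that a camera, given by its name, has taken for a name from the list of things; names that differ only in an ending like _2 or _b are one class to them, and where a whole thing is asked for, a point or a joint stands for the part that bears it (a point fixed in the world has none). Each returns a list of dicts, best first, with "p" (0 to 1); they miss things now and then, are a little off and sometimes report something else, mostly with a low value. They report only what shows in the picture. A call takes as long as a camera call. They do not tell look-alikes from the thing itself.
- r.recognise(target, camera): "xy" ([column, row] in pixels, amid what is visible of it).
The state is a dict: "time_s": time; "joints": joint angles; "qd": joint speeds; "joint_torque": joint torques, N m; "tcp_pos": TCP position; "eef_rot": TCP orientation; "contact_force": force on the tool from outside, world axes, zero at the start; "moment": the same for the moment, N m; "gripper_width": finger opening in m.
Only numpy, scipy, OpenCV 4.12 (cv2) and the standard library are available. Lean on these libraries where they do the work, as an engineer would, in place of code of your own. Each camera call takes 0.05 s, during which the arm holds its last target.

## Task

The long dark caramel bar lies loose on the feed deck of the wrapping machine. With a fingertip, press it flat against the blue guide rail well before the pocket and, keeping it against the rail, slide it along until it sits fully home in the corner pocket, its end touching the stop, then take the hand away. Only push it: do not lift or tip it, and leave the other sweets and things where they are.

Things in the scene. Friction and masses are not known exactly. Their poses are not given: they have to be found in the camera images.
- machine: Hand-fed bench wrapping machine, fixed, placed and turned anew each time. Origin on the table top under its feed deck, z up. In its own axes (mm, as in the next entries): the deck is a flat metal plate, top 40 above the table, x = -110 to 76, y = -145 to 205. The bar slides on it under about half a newton and stays where it is left.
- rail (a point): Middle of the blue guide rail's foot, on the deck, on its straight inner face, which looks to the machine's -x: machine x = 60, y = 30, z = 40 mm. The rail runs along the machine's y from y = -140 to 200, on the far side of the deck; 14 mm wide, 10 mm high above the deck.
- stop (a point): Corner of rail and end stop, on the deck: machine x = 60, y = -130, z = 40 mm. The steel stop crosses the rail's -y end, its face looks to +y, 12 mm high above the deck. Behind it (y = -145 to -230) the folding head, up to 67 mm above the table; then the white housing, x = -107 to 107, y = -228 to -455, 187 mm high, with a paper reel up to 325 mm.
- pocket (a point): Where the middle of the bar's underside lies when the bar is fully home: machine x = 46, y = -102, z = 40 mm. The corner pocket, 31 mm wide, is made by rail, stop and a blue outer guide (8 mm high, 10 wide) opposite the rail: inner face at x = 29 from y = -130 to -94, then flaring outward to about x = 21 at y = -79. Open on top and at its +y end.
- bar: The long dark-brown hard caramel bar, a plain rigid block 28 (x) by 56 (y, its length) by 20 mm high, about 45 g, loose on the deck; origin at the centre of its underside, z up. It starts off the rail, askew, near the +y half of the deck; either end may go first.
- sweet1: short caramel, lighter brown, 24 x 28 x 20 mm high, origin at the centre of its underside; on the deck near its -x edge, outside the pocket.
- sweet2: short caramel, lighter brown, 24 x 28 x 20 mm high, origin at the centre of its underside; on the deck near its -x edge, towards the +y end.
- sweet3: short caramel, lighter brown, 24 x 28 x 20 mm high, origin at the centre of its underside; on the table in front of the machine.
- sweet4: short caramel, lighter brown, 24 x 28 x 20 mm high, origin at the centre of its underside; on the table in front of the machine.
- wrapped: finished bar in yellow paper with a white band, 28 x 56 x 20 mm high, on the table in front of the machine; origin at the centre of its underside.
- jar: closed jar, 60 mm across, 85 mm high, standing on the table on the robot's left; origin at the centre of its underside.
- scraper: bench scraper lying flat on the table on the robot's left, 95 x 130 mm, 22 mm high with a dark wooden handle; origin on the table under it.
Things that resemble listed ones, but are neither listed nor needed, are in the scene too. There is more than one size of the bar; the job needs the smallest.

How it is judged:
By the outcome, as a careful person would: the job done as asked, in the order asked, and still so for the second after the job is handed in, with the robot touching nothing.
It also fails if it takes over 58 s, if anything falls off the work surface, if the arm or the gripper's body presses on something with over 40 N, if the wrist force passes 120 N, or if a joint passes its speed limit or range.

## Working session

There is one attempt and no reset: what is moved stays moved. The work goes in short steps, Python scripts to look and compute and a shell command to move; the robot and the scene stay as the last step left them, time stands still between calls to the robot, and variables do not carry over. Pictures are saved under pics/ and viewed, and the job is handed in when it is done.

```bash
mkdir -p pics; python3 - <<'E'
from plant import r
import cv2
print(r.get_state())
for n in("scene","top","wrist"):
    im=r.capture(n); cv2.imwrite(f"pics/{n}0.png",im[:,:,::-1])
    p=r.camera_params(n); print(n,p)
    for t in("bar","rail","stop","pocket","machine"):
        try: print(n,t,[(d['xy'],round(d['p'],2)) for d in r.recognise(t,n)])
        except Exception as e: print(t,e)
E
```

```text
{'time_s': 0.0, 'joints': array([-5.83213009e+01,  2.05917469e+01,  6.34240353e-01, -2.07895770e-02,
       -7.01374051e+01, -1.65086270e+01]), 'qd': array([0.05269676, 0.02200266, 0.01726481, 0.02310556, 0.02254852,
       0.09436882]), 'joint_torque': array([-3.91808380e-04, -5.82709050e+01,  2.93055421e+01,  6.99737817e+00,
        6.98700955e-03, -1.62398596e-04]), 'tcp_pos': array([ 0.17650251, -0.65099931,  0.22562063]), 'eef_rot': array([ 1.79903447e+02, -8.23485391e-03, -1.64837001e+02]), 'contact_force': array([-0.47222965, -0.87155914,  0.54585721]), 'moment': array([-0.00055744,  0.0167905 , -0.06196559]), 'gripper_width': 0.08756862492085432}
scene {'vfov': 57.82884201211867, 'cx': 320.9603766089819, 'cy': 193.93696658001423, 'R': array([[ 0.71865742,  0.6952216 ,  0.01408662],
       [ 0.47824629, -0.47945911, -0.73579851],
       [-0.50478907,  0.53552393, -0.677054  ]]), 't': array([-0.51204588, -0.15338411,  1.09936919])}
scene bar [([364.8, 253.1], 0.73), ([320.5, 286.5], 0.59), ([275.4, 221.0], 0.58)]
scene rail []
scene stop [([128.0, 305.5], 0.73)]
scene pocket [(
[... 351 characters left out ...]
r [([396.1, 207.0], 0.84), ([404.1, 120.6], 0.82), ([344.0, 113.3], 0.6)]
top rail [([525.2, 208.1], 0.92)]
top stop [([530.6, 201.0], 0.8)]
top pocket [([527.1, 198.5], 0.76)]
top machine [([527.7, 203.2], 0.71)]
wrist {'vfov': 65.70646984690485, 'cx': 317.0873941740642, 'cy': 204.10292250324738, 'R': array([[-2.61730042e-01,  9.65141118e-01,  8.99994014e-05],
       [ 9.28183295e-01,  2.51682142e-01,  2.74101933e-01],
       [ 2.64524394e-01,  7.18242463e-02, -9.61700641e-01]]), 't': array([ 0.67528361, -0.03476617,  0.39125581])}
wrist bar []
wrist rail [([423.1, 380.7], 0.59)]
wrist stop [([425.4, 377.0], 0.75)]
wrist pocket [([425.7, 381.4], 0.77)]
wrist machine [([421.7, 379.5], 0.48)]
```

View pics/top0.png

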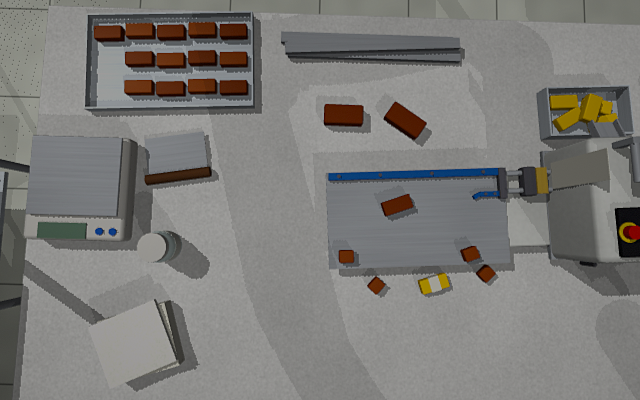

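View pics/scene0.png

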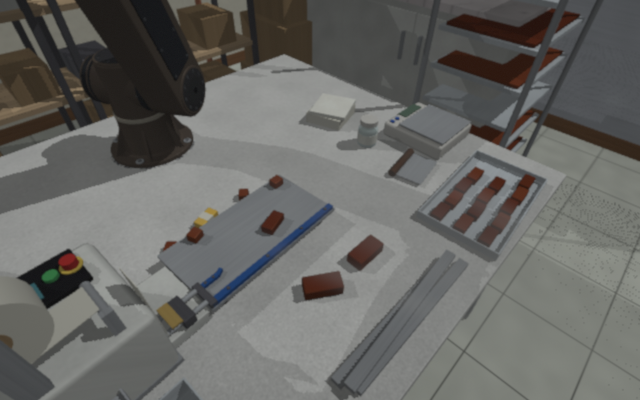

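View pics/wrist0.png

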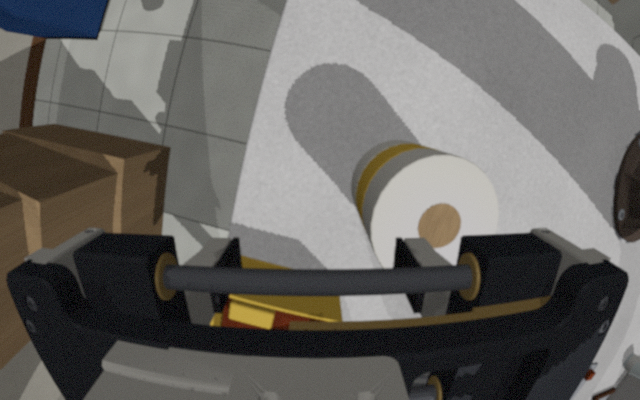

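The top view shows the deck and three dark-bar candidates: (397,205) on the deck, and (405,120) and (344,114) on the table behind the rail. Next I'll take close crops and back-project to get sizes.

```bash
cat > h.py <<'E'
import numpy as np,cv2
from plant import r
def ray(n,uv,z):
    p=r.camera_params(n); f=200/np.tan(np.radians(p['vfov']/2))
    d=np.array([(uv[0]-p['cx'])/f,(uv[1]-p['cy'])/f,1.]); R=np.array(p['R']);t=np.array(p['t'])
    c=-R.T@t; w=R.T@d; return c+w*(z-c[2])/w[2]
def proj(n,X):
    p=r.camera_params(n); f=200/np.tan(np.radians(p['vfov']/2))
    c=np.array(p['R'])@np.array(X)+p['t']; return np.array([p['cx']+f*c[0]/c[2],p['cy']+f*c[1]/c[2]])
E
python3 - <<'E'
from h import *
im=cv2.imread('pics/top0.png')
def blob(sel,z,n='top'):
    x0,y0,x1,y1=sel
    c=im[y0:y1,x0:x1].astype(int); m=((c[:,:,2]-c[:,:,0]>45)&(c[:,:,1]<80)).astype(np.uint8)
    k,l,s,ce=cv2.connectedComponentsWithStats(m); i=1+np.argmax(s[1:,4])
    ps=np.argwhere(l==i)[:,::-1]+[x0,y0]
    W=np.array([ray(n,p,z)[:2] for p in ps])*1000
    return cv2.minAreaRect(W.astype(np.float32)),s[i,4]
for sel in [(370,185,425,225),(375,95,435,145),(318,98,370,130)]:
    print(blob(sel,0.06 if sel[1]==185 else .02))
# rail blue
m=((im[:,:,0].astype(int)-im[:,:,2]>60)).astype(np.uint8)
ps=np.argwhere(m[160:205,320:512])[:,::-1]+[320,160]
import collections
cols={}
for u,v in ps: cols.setdefault(u,[]).append(v)
for u in range(328,510,12): print(u,min(cols.get(u,[0])),max(cols.get(u,[0])))
c=cv2.resize(im[150:290,315:525],None,fx=3.8,fy=3.8,interpolation=cv2.INTER_CUBIC); cv2.imwrite('pics/deck0.png',c)
c=cv2.resize(im[90:225,320:440],None,fx=4,fy=4,interpolation=cv2.INTER_CUBIC); cv2.imwrite('pics/bars0.png',c)
E
```

```text
(((541.474365234375, 18.776208877563477), (25.647441864013672, 54.4619140625), 19.885194778442383), np.int32(390))
(((717.9939575195312, -3.920696258544922), (77.55913543701172, 38.193824768066406), 57.10047912597656), np.int32(697))
(((725.8157348632812, 122.88846588134766), (77.94219207763672, 38.26420211791992), 89.4167709350586), np.int32(717))
328 174 174
340 173 179
352 173 179
364 172 178
376 172 178
388 172 178
400 171 177
412 171 177
424 170 176
436 170 176
448 170 176
460 169 175
472 169 175
484 168 196
496 168 195
508 0 0
```

View pics/deck0.png

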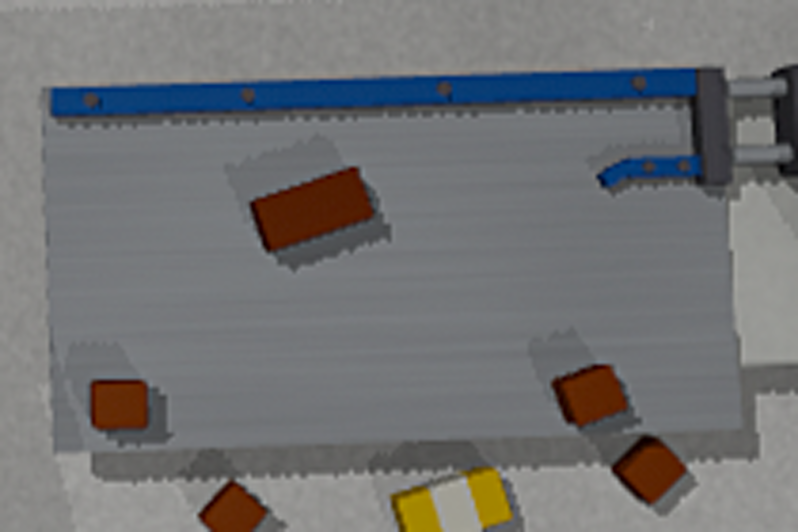

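View pics/bars0.png

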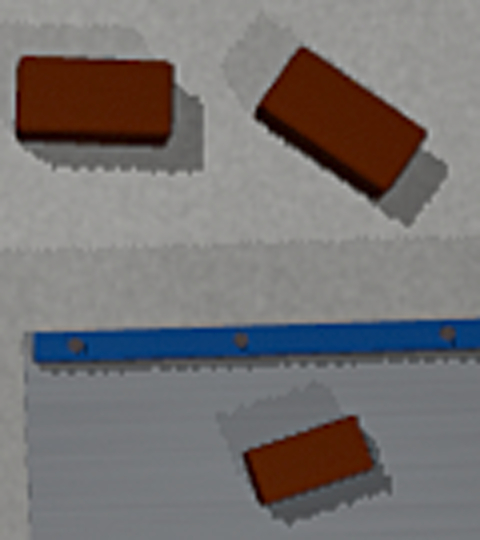

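```bash
python3 - <<'E'
from h import *
from scipy.optimize import least_squares
im=cv2.imread('pics/top0.png')
p=r.camera_params('top'); print('cam',-np.array(p['R']).T@p['t'])
g=im.astype(float)
b=g[:,:,0]-g[:,:,2]
# subpixel edges of blue per column
top=[];bot=[]
for u in range(335,495,4):
    if u>470: rng=(160,182)
    else: rng=(160,190)
    col=b[rng[0]:rng[1],u]; h=(col.max()+np.median(b[195:260,350]))/2
    i=np.where(col>h)[0]; a,z=i[0],i[-1]
    top.append((u,rng[0]+a-1+(h-col[a-1])/(col[a]-col[a-1])))
    bot.append((u,rng[0]+z+(col[z]-h)/(col[z]-col[z+1])))
top=np.array(top);bot=np.array(bot)
for z in(.05,.04):
  Wt=np.array([ray('top',q,.05)[:2] for q in top]);Wb=np.array([ray('top',q,z)[:2] for q in bot])
  ft=np.polyfit(Wt[:,1],Wt[:,0],1);fb=np.polyfit(Wb[:,1],Wb[:,0],1)
  print('lines',ft,fb,np.degrees(np.arctan(ft[0])),np.degrees(np.arctan(fb[0])),'width',np.polyval(ft,-.1)-np.polyval(fb,-.1), np.std(Wb[:,0]-np.polyval(fb,Wb[:,1])))
C=lambda x,y:(315+(x+.5)/3.8-.5,150+(y+.5)/3.8-.5)
for nm,q,z in [('railend+y in',C(52,116),.05),('railend out',C(50,89),.05),('stop top in',C(697,72),.052),('stop in near',C(694,184),.052),('deck -x+y',C(55,452),.04),('deck -x-y',C(743,430),.04)]:
    print(nm,ray('top',q,z)*1000)
E
```

```text
cam [0.49166654 0.17162555 0.85180442]
lines [-0.06069078  0.60854228] [-0.05961071  0.59481484] -3.473065545804904 -3.411405435772007 width 0.013835444956777243 0.00016945566008572802
lines [-0.06069078  0.60854228] [-0.05961071  0.59597369] -3.473065545804904 -3.4114054357720396 width 0.012676589095530155 0.0001715690889477022
railend+y in [585.33242377 150.14706622  50.        ]
railend out [599.09708009 151.50326173  50.        ]
stop top in [ 616.86021778 -178.29327552   52.        ]
stop in near [ 559.49834107 -175.93478052   52.        ]
deck -x+y [416.50389074 144.16838453  40.        ]
deck -x-y [ 436.09695184 -204.3587089    40.        ]
```

Size check: the deck bar comes out at about 26×54 mm and the two bars behind the rail at about 38×78 mm. The target is therefore the deck bar at (397,205), at about machine (8, 71), skewed about 16°. The machine's yaw is about +3.44° and the stop corner is near (0.605, -0.179). First I turn the tool to machine axes, shut the jaws and travel.

```bash
python3 -m inch '0 0 0 0 0 0.1023 0; 0 0 0 0 0 0.1023 0; 0 0 0 0 0 0 0; -0.0119 0.0261 0 0 0 0 0; -0.0119 0.0261 0 0 0 0 0; -0.0119 0.0261 0 0 0 0 0; -0.0119 0.0261 0 0 0 0 0; -0.0119 0.0261 0 0 0 0 0; -0.0119 0.0261 0 0 0 0 0; -0.0119 0.0261 0 0 0 0 0; -0.0119 0.0261 0 0 0 0 0; -0.0119 0.0261 0 0 0 0 0; -0.0119 0.0261 0 0 0 0 0; -0.0119 0.0261 0 0 0 0 0; -0.0119 0.0261 0 0 0 0 0; 0 0 0 0 0 0 0'
```

```text
time_s: 2.23
tcp_pos: [0.3013, -0.3272, 0.2271]
eef_rot: [-180.0, 0.1, -176.2]
contact_force: [-0.7, -0.4, -0.3]
gripper_width: 0.0005
```

```bash
python3 -m inch '-0.0156 0.0242 0 0 0 0 0; -0.0156 0.0242 0 0 0 0 0; -0.0156 0.0242 0 0 0 0 0; -0.0156 0.0242 0 0 0 0 0; -0.0156 0.0242 0 0 0 0 0; -0.0156 0.0242 0 0 0 0 0; -0.0156 0.0242 0 0 0 0 0; -0.0156 0.0242 0 0 0 0 0; -0.0156 0.0242 0 0 0 0 0; -0.0156 0.0242 0 0 0 0 0; -0.0156 0.0242 0 0 0 0 0; -0.0156 0.0242 0 0 0 0 0; -0.0156 0.0242 0 0 0 0 0; -0.0156 0.0242 0 0 0 0 0; 0 0 0 0 0 0 0; 0 0 0 0 0 0 0'; cat >> h.py <<'E'
O=np.array([.5375,-.0528]); th=np.radians(3.44)
ex=np.array([np.cos(th),np.sin(th)]); ey=np.array([-np.sin(th),np.cos(th)])
def m(p): d=np.array(p)[:2]-O; return np.round([1000*d@ex,1000*d@ey],1)
E
python3 - <<'E'
from h import *
s=r.get_state(); print(s['tcp_pos'],m(s['tcp_pos']),s['eef_rot'],s['contact_force'])
E
```

```text
time_s: 3.57
tcp_pos: [0.4985, 0.022, 0.2262]
eef_rot: [-180.0, -0.0, -176.3]
contact_force: [-0.5, 0.4, 0.9]
gripper_width: 0.0004
[0.49849059 0.02199583 0.22621933] [-34.5  77. ] [-1.79983409e+02 -3.66938469e-02 -1.76287432e+02] [-0.45472464  0.42221564  0.88383513]
```

```bash
python3 -m inch '0 0 0.03 0 0 0.004 0; 0 0 0.03 0 0 0 0; 0 0 0.03 0 0 0 0; 0 0 0.03 0 0 0 0; 0 0 0.03 0 0 0 0; 0 0 0 0 0 0 0; 0 0 0 0 0 0 0'
python3 - <<'E'
from h import *
s=r.get_state(); print(s['tcp_pos'],m(s['tcp_pos']),s['contact_force'])
im=r.capture('top'); cv2.imwrite('pics/top1.png',cv2.resize(im[150:290,315:525],None,fx=3.8,fy=3.8)[:,:,::-1])
im=r.capture('scene'); cv2.imwrite('pics/scene1.png',cv2.resize(im[150:320,140:350],None,fx=3.5,fy=3.5)[:,:,::-1])
im=r.capture('wrist'); cv2.imwrite('pics/wrist1.png',im[:,:,::-1])
E
```

```text
time_s: 4.15
tcp_pos: [0.4969, 0.0199, 0.0761]
eef_rot: [-179.9, -0.2, -176.7]
contact_force: [-0.3, 0.5, 0.5]
gripper_width: 0.0003
[0.49690119 0.01986269 0.07610452] [-36.2  75. ] [-0.31664238  0.49349456  0.54007305]
```

View pics/top1.png

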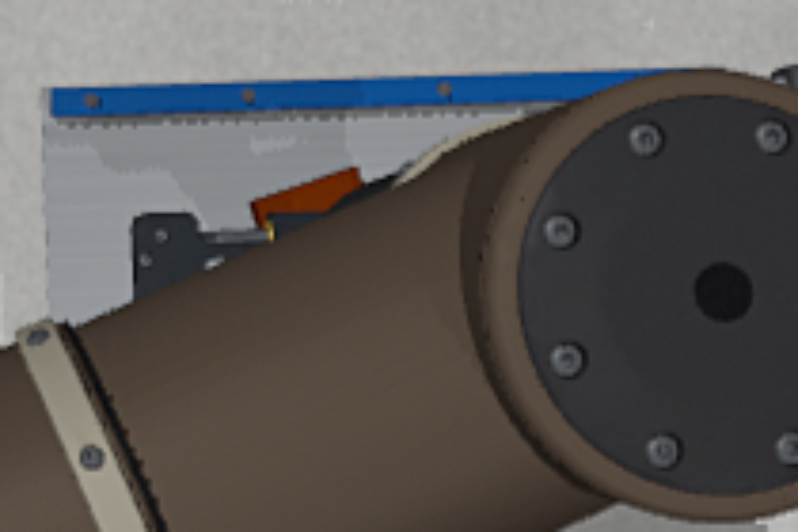

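View pics/scene1.png

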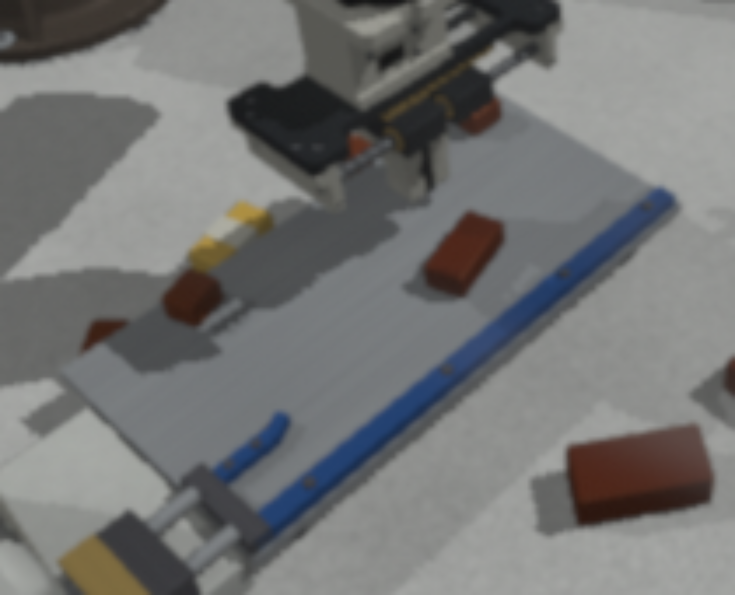

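View pics/wrist1.png

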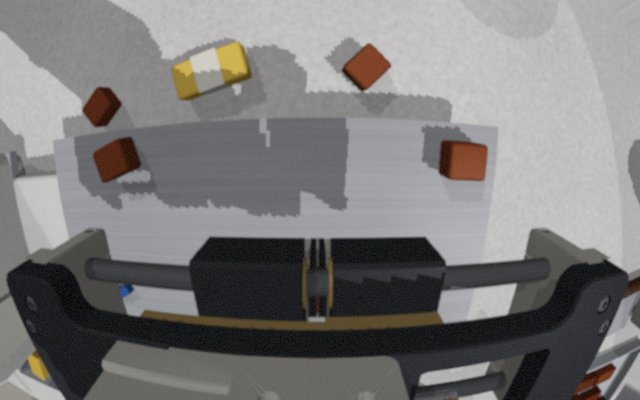

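The wrist sits over the deck with the fingertips off the bar's near side, no contact. In the scene crop the bar at about (465,253) is unchanged. Next I descend and press toward the rail.

```bash
python3 -m inch '0 0 0.015 0 0 0 0; 0 0 0.0135 0 0 0 0; 0 0 0 0 0 0 0; -0.005 0 0 0 0 0 0; -0.004 0 0 0 0 0 0; -0.003 0 0 0 0 0 0; -0.003 0 0 0 0 0 0; -0.003 0 0 0 0 0 0; -0.003 0 0 0 0 0 0; -0.003 0 0 0 0 0 0; -0.003 0 0 0 0 0 0; -0.003 0 0 0 0 0 0; -0.003 0 0 0 0 0 0; -0.003 0 0 0 0 0 0; -0.003 0 0 0 0 0 0; -0.003 0 0 0 0 0 0; -0.003 0 0 0 0 0 0; 0 0 0 0 0 0 0'
python3 - <<'E'
from h import *
s=r.get_state(); print(s['tcp_pos'],m(s['tcp_pos']),s['contact_force'],s['eef_rot'])
im=r.capture('scene'); cv2.imwrite('pics/scene2.png',cv2.resize(im[150:320,140:350],None,fx=3.5,fy=3.5)[:,:,::-1])
E
```

```text
time_s: 5.8
tcp_pos: [0.5436, 0.0237, 0.0481]
eef_rot: [-180.0, 0.0, -176.8]
contact_force: [-0.8, 0.0, 0.4]
gripper_width: 0.0001
[0.54359416 0.02373363 0.04806555] [10.7 76. ] [-0.75836966  0.01515887  0.40159546] [-1.79998888e+02  2.18860620e-02 -1.76773594e+02]
```

View pics/scene2.png

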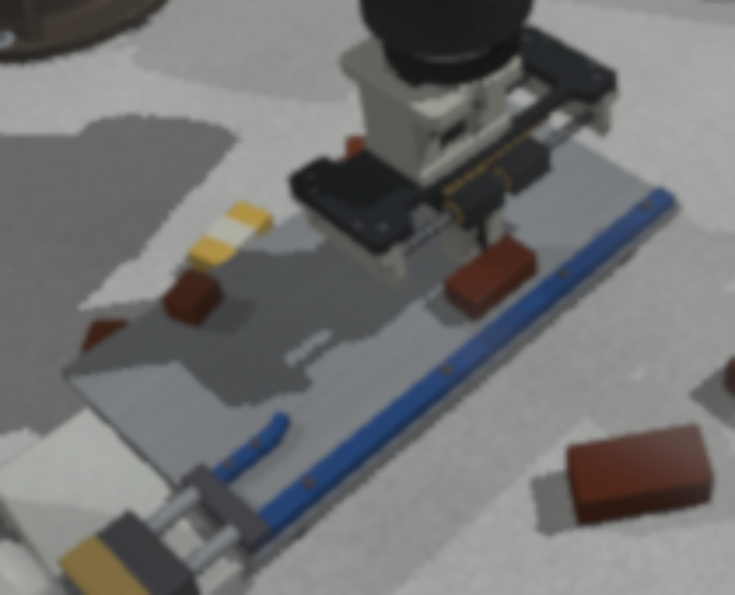

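The bar at (490,277) has turned nearly parallel to the rail with about a 12 mm gap left. I continue, gently at the end.

```bash
python3 -m inch '-0.003 0 0 0 0 0 0; -0.003 0 0 0 0 0 0; -0.0025 0 0 0 0 0 0; -0.001 0 0 0 0 0 0; -0.001 0 0 0 0 0 0; 0 0 0 0 0 0 0; 0 0 0 0 0 0 0'
python3 - <<'E'
from h import *
s=r.get_state(); print(m(s['tcp_pos']),s['contact_force'],s['moment'])
E
python3 -m inch '-0.001 0 0 0 0 0 0; 0 0 0 0 0 0 0'
python3 -m inch '-0.001 0 0 0 0 0 0; 0 0 0 0 0 0 0'
```

```text
time_s: 6.43
tcp_pos: [0.5534, 0.0242, 0.0481]
eef_rot: [180.0, 0.0, -176.8]
contact_force: [-0.5, 0.8, -0.3]
gripper_width: 0.0005
[20.5 75.9] [-0.47100527  0.83084922 -0.26688573] [ 0.01359349 -0.01817102  0.04031733]
time_s: 6.6
tcp_pos: [0.5544, 0.0243, 0.0481]
eef_rot: [180.0, 0.0, -176.8]
contact_force: [0.1, -0.9, -0.4]
gripper_width: 0.0008
time_s: 6.77
tcp_pos: [0.5553, 0.0243, 0.048]
eef_rot: [-180.0, -0.0, -176.8]
contact_force: [-1.5, -0.2, 1.1]
gripper_width: 0.0005
```

```bash
python3 -m inch '-0.001 0 0 0 0 0 0; 0 0 0 0 0 0 0'
python3 -m inch '-0.001 0 0 0 0 0 0; 0 0 0 0 0 0 0'
python3 - <<'E'
from h import *
s=r.get_state(); print(m(s['tcp_pos']),s['contact_force'],s['moment'])
im=r.capture('scene'); cv2.imwrite('pics/scene3.png',cv2.resize(im[180:260,240:350],None,fx=7,fy=7)[:,:,::-1])
E
```

```text
time_s: 6.93
tcp_pos: [0.5554, 0.0241, 0.0478]
eef_rot: [-180.0, -0.1, -176.8]
contact_force: [-4.8, 1.0, 2.2]
gripper_width: 0.0004
time_s: 7.1
tcp_pos: [0.5554, 0.0241, 0.0477]
eef_rot: [-180.0, -0.2, -176.8]
contact_force: [-7.5, 2.2, 5.1]
gripper_width: 0.0004
[22.5 75.6] [-7.46407931  2.20650953  5.08684605] [0.4843683  2.85719088 0.12970192]
```

View pics/scene3.png

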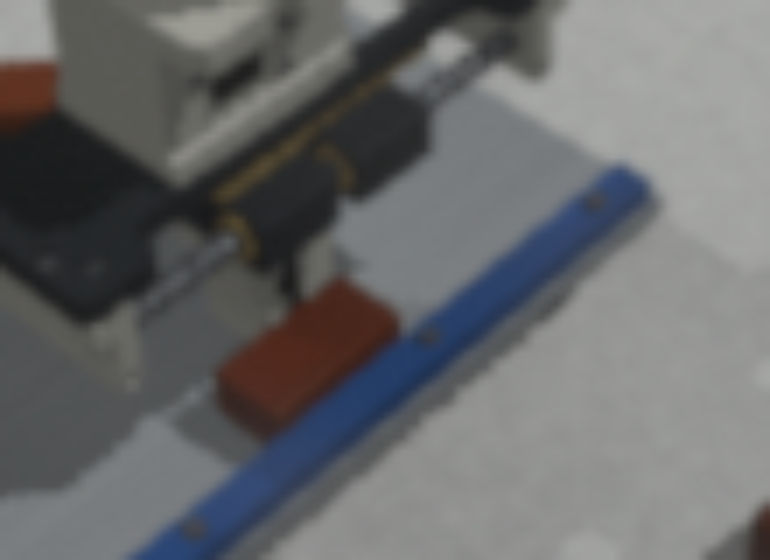

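Force rises to 7.5 N at the predicted x (22.5), so the bar is flat against the rail in the crop at (310,365). I back off, rise, and go round to the +y end.

```bash
python3 -m inch '0.004 0 0 0 0 0 0; 0.01 0 0 0 0 0 0; 0 0 0 0 0 0 0; 0 0 -0.015 0 0 0 0; 0 0 -0.015 0 0 0 0; 0 0.022 0 0 0 0 0; -0.01 0.021 0 0 0 0 0; -0.014 0.021 0 0 0 0 0; -0.011 0 0 0 0 0 0; 0 0 0 0 0 0 0; 0 0 0 0 0 0 0'
python3 - <<'E'
from h import *
s=r.get_state(); print(m(s['tcp_pos']),s['tcp_pos'],s['contact_force'],s['eef_rot'])
im=r.capture('scene'); cv2.imwrite('pics/scene4.png',cv2.resize(im[170:270,230:350],None,fx=6,fy=6)[:,:,::-1])
im=r.capture('top'); cv2.imwrite('pics/top4.png',cv2.resize(im[150:290,315:525],None,fx=3.8,fy=3.8)[:,:,::-1])
# expected outline of bar against the rail, top face at 60, for y=71
for c in [(32,99),(60,99),(60,43),(32,43)]:
    X=np.r_[O+(ex*c[0]+ey*c[1])/1000,.06]; q=proj('scene',X); t=proj('top',X); print(c,(q-[230,170])*6,(t-[315,150])*3.8)
E
```

```text
time_s: 8.07
tcp_pos: [0.5747, 0.0895, 0.0777]
eef_rot: [-180.0, -0.0, -176.8]
contact_force: [-0.8, -0.3, -0.6]
gripper_width: 0.0004
[ 45.7 139.8] [0.57474683 0.08946657 0.07773009] [-0.84251491 -0.27112271 -0.63236217] [-1.79996139e+02 -1.59191902e-02 -1.76774103e+02]
(32, 99) [347.7701508  276.62371345] [254.34362229 161.30372821]
(60, 99) [403.13578629 313.54232182] [251.69128098 105.73890503]
(60, 43) [292.3022827  402.39066208] [362.77406254 102.18921908]
(32, 43) [236.56271182 362.42472701] [365.79549311 157.66947882]
```

View pics/scene4.png

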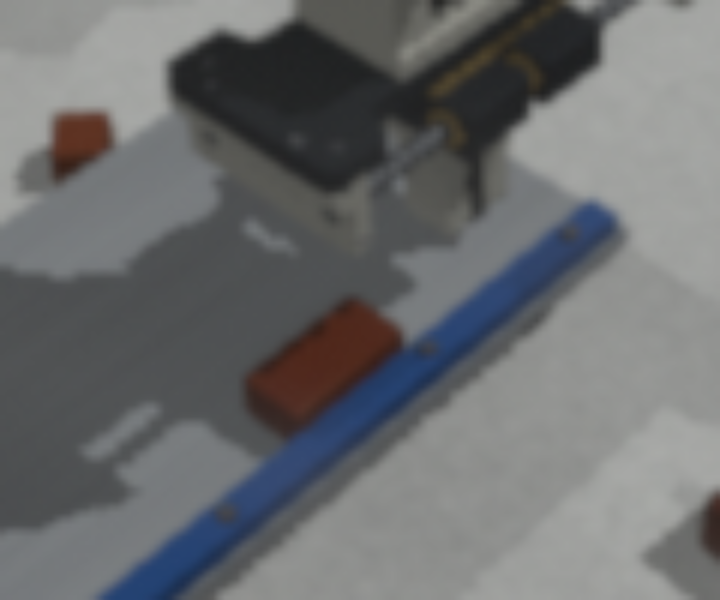

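View pics/top4.png

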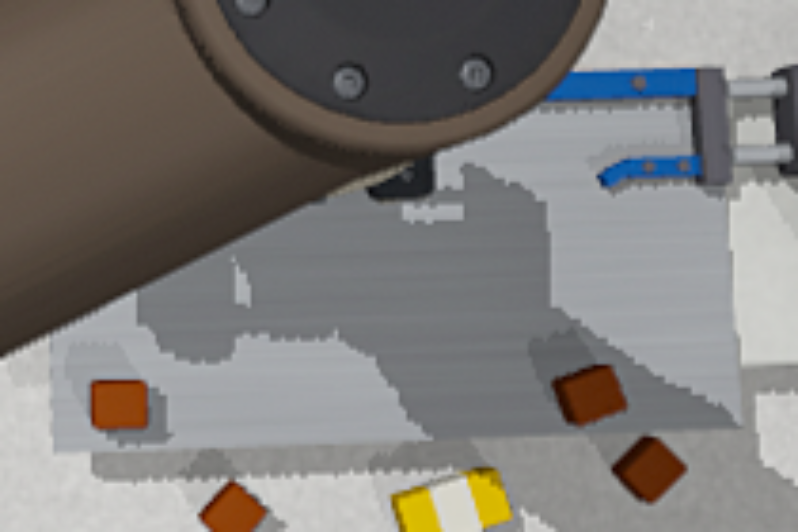

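The bar stayed flat along the rail after release at (325,365) in the scene crop, and the fingertip is behind its +y end. I descend and push along the rail with a slight drift toward it.

```bash
python3 -m inch '0.0025 0 0 0 0 0 0; 0 0 0.015 0 0 0 0; 0 0 0.0145 0 0 0 0; 0 0 0 0 0 0 0; 0 -0.005 0 0 0 0 0; 0 -0.005 0 0 0 0 0; 0 -0.005 0 0 0 0 0; 0 -0.004 0 0 0 0 0; 0 -0.003 0 0 0 0 0; -0.0001 -0.003 0 0 0 0 0; -0.0001 -0.003 0 0 0 0 0; -0.0001 -0.003 0 0 0 0 0; -0.0001 -0.004 0 0 0 0 0; -0.0001 -0.004 0 0 0 0 0; -0.0001 -0.004 0 0 0 0 0; -0.0001 -0.004 0 0 0 0 0;  0 0 0 0 0 0 0'
python3 - <<'E'
from h import *
s=r.get_state(); print(m(s['tcp_pos']),s['tcp_pos'],s['contact_force'],s['eef_rot'])
im=r.capture('scene'); cv2.imwrite('pics/scene5.png',cv2.resize(im[170:310,180:350],None,fx=4.2,fy=4.2)[:,:,::-1])
E
```

```text
time_s: 9.58
tcp_pos: [0.5755, 0.0417, 0.0485]
eef_rot: [-180.0, -0.0, -176.8]
contact_force: [0.7, -0.2, 0.8]
gripper_width: -0.0001
[43.6 92.1] [0.57549637 0.04173444 0.04847317] [ 0.67191357 -0.24450609  0.78060867] [-1.79992003e+02 -1.56409317e-02 -1.76808755e+02]
```

View pics/scene5.png

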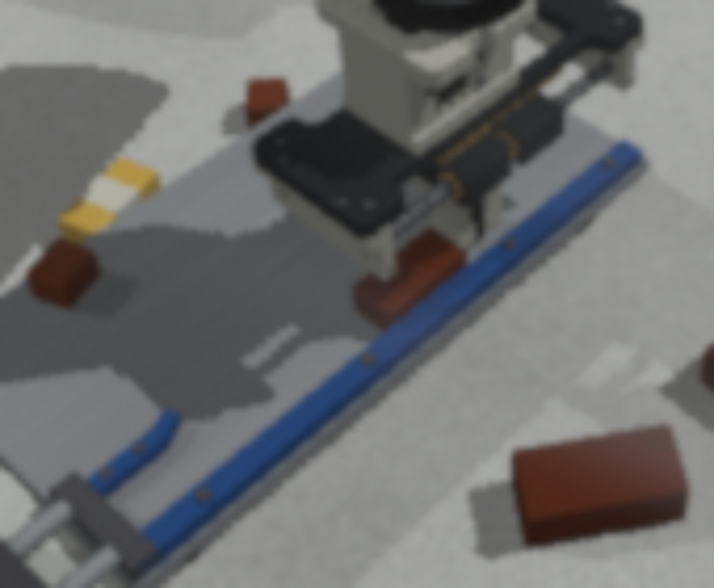

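The fingertip is at the bar's +y end, at about (468,245), and the bar is flat on the rail. I continue.

```bash
python3 -m inch '-0.0001 -0.004 0 0 0 0 0; -0.0001 -0.005 0 0 0 0 0; -0.0001 -0.005 0 0 0 0 0; -0.0001 -0.005 0 0 0 0 0; -0.0001 -0.005 0 0 0 0 0; -0.0001 -0.005 0 0 0 0 0; -0.0001 -0.005 0 0 0 0 0; -0.0001 -0.005 0 0 0 0 0; -0.0001 -0.005 0 0 0 0 0; -0.0001 -0.005 0 0 0 0 0; -0.0001 -0.005 0 0 0 0 0; -0.0001 -0.005 0 0 0 0 0; -0.0001 -0.005 0 0 0 0 0; -0.0001 -0.005 0 0 0 0 0; -0.0001 -0.005 0 0 0 0 0; -0.0001 -0.004 0 0 0 0 0; -0.0001 -0.003 0 0 0 0 0; 0 0 0 0 0 0 0'
python3 - <<'E'
from h import *
s=r.get_state(); print(m(s['tcp_pos']),s['tcp_pos'],s['contact_force'],s['eef_rot'])
im=r.capture('scene'); cv2.imwrite('pics/scene6.png',cv2.resize(im[190:320,160:320],None,fx=4.5,fy=4.5)[:,:,::-1])
E
```

```text
time_s: 11.13
tcp_pos: [0.5819, -0.0389, 0.0485]
eef_rot: [-180.0, 0.0, -176.8]
contact_force: [0.2, 0.1, -0.3]
gripper_width: 0.0003
[45.1 11.2] [ 0.58189309 -0.03888849  0.04853722] [ 0.17249848  0.09688103 -0.32890533] [-1.79995684e+02  1.71487740e-03 -1.76810668e+02]
```

View pics/scene6.png

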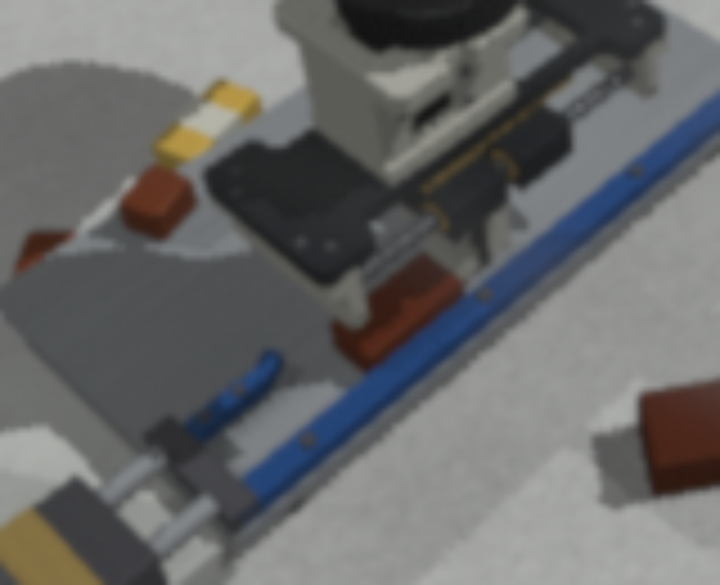

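The bar at (400,310) is still flat on the rail, moving with the finger. About 64 mm remain.

```bash
python3 -m inch '-0.0001 -0.004 0 0 0 0 0; -0.0001 -0.004 0 0 0 0 0; -0.0001 -0.004 0 0 0 0 0; -0.0001 -0.004 0 0 0 0 0; -0.0001 -0.004 0 0 0 0 0; -0.0001 -0.004 0 0 0 0 0; -0.0001 -0.004 0 0 0 0 0; -0.0001 -0.004 0 0 0 0 0; -0.0001 -0.004 0 0 0 0 0; -0.0001 -0.004 0 0 0 0 0; -0.0001 -0.004 0 0 0 0 0; -0.0001 -0.004 0 0 0 0 0; -0.0001 -0.004 0 0 0 0 0; 0 -0.003 0 0 0 0 0; 0 -0.002 0 0 0 0 0; 0 0 0 0 0 0 0'
python3 - <<'E'
from h import *
s=r.get_state(); print(m(s['tcp_pos']),s['tcp_pos'],s['contact_force'],s['eef_rot'])
im=r.capture('scene'); cv2.imwrite('pics/scene7.png',cv2.resize(im[210:330,150:300],None,fx=5,fy=5)[:,:,::-1])
E
```

```text
time_s: 12.52
tcp_pos: [0.5864, -0.0956, 0.0486]
eef_rot: [-180.0, 0.0, -176.8]
contact_force: [-0.3, -0.7, 0.0]
gripper_width: 0.0004
[ 46.2 -45.6] [ 0.58639738 -0.09556053  0.0485648 ] [-0.30658511 -0.69644009  0.00311207] [-1.79996113e+02  6.28778361e-03 -1.76800168e+02]
```

View pics/scene7.png

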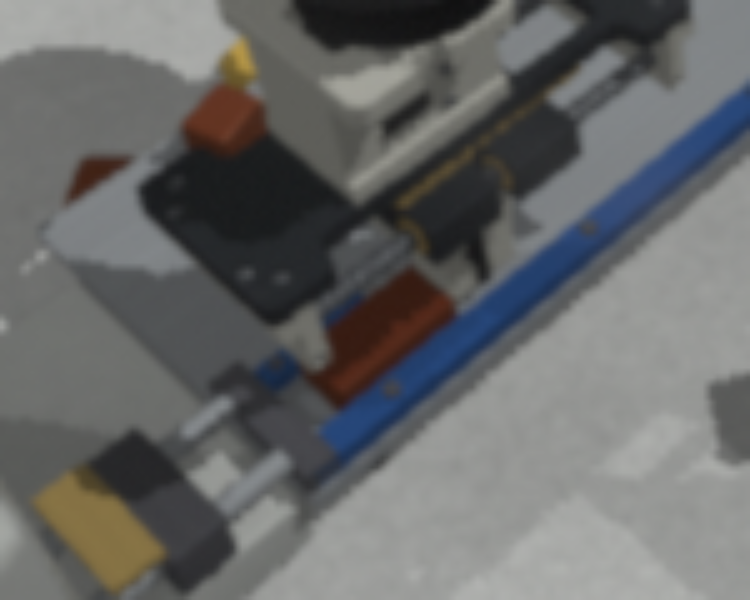

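The bar's front is in the pocket, about 8 mm from the stop. I finish in small steps, watching the force.

```bash
python3 -m inch '0 -0.002 0 0 0 0 0; 0 -0.002 0 0 0 0 0; 0 -0.0015 0 0 0 0 0; 0 0 0 0 0 0 0'; python3 -m inch '0 -0.001 0 0 0 0 0; 0 0 0 0 0 0 0';python3 -m inch '0 -0.001 0 0 0 0 0; 0 0 0 0 0 0 0'; python3 -m inch '0 -0.001 0 0 0 0 0; 0 0 0 0 0 0 0'
```

```text
time_s: 12.9
tcp_pos: [0.5867, -0.1008, 0.0486]
eef_rot: [-180.0, 0.0, -176.8]
contact_force: [-0.1, -0.2, 0.3]
gripper_width: 0.0003
time_s: 13.07
tcp_pos: [0.5867, -0.1017, 0.0486]
eef_rot: [-180.0, 0.0, -176.8]
contact_force: [-0.3, -0.1, 0.1]
gripper_width: 0.0004
time_s: 13.23
tcp_pos: [0.5867, -0.1027, 0.0485]
eef_rot: [-180.0, -0.0, -176.8]
contact_force: [0.0, -1.1, -0.6]
gripper_width: 0.0003
time_s: 13.4
tcp_pos: [0.5868, -0.1037, 0.0486]
eef_rot: [-180.0, -0.0, -176.8]
contact_force: [0.6, 0.7, 0.3]
gripper_width: 0.0003
```

```bash
python3 -m inch '0 -0.001 0 0 0 0 0; 0 0 0 0 0 0 0'; python3 -m inch '0 -0.001 0 0 0 0 0; 0 0 0 0 0 0 0';python3 - <<'E'
from h import *
s=r.get_state(); print(m(s['tcp_pos']),s['contact_force'])
im=r.capture('scene'); cv2.imwrite('pics/scene8.png',cv2.resize(im[230:320,170:270],None,fx=6,fy=6,interpolation=2)[:,:,::-1])
E
```

```text
time_s: 13.57
tcp_pos: [0.5868, -0.1047, 0.0485]
eef_rot: [-180.0, -0.0, -176.8]
contact_force: [-0.5, -0.0, 0.5]
gripper_width: 0.0004
time_s: 13.73
tcp_pos: [0.5869, -0.1058, 0.0486]
eef_rot: [-180.0, -0.0, -176.8]
contact_force: [-0.7, -0.8, -0.1]
gripper_width: 0.0006
[ 46.2 -55.8] [-0.68432235 -0.82196784 -0.14533453]
```

View pics/scene8.png

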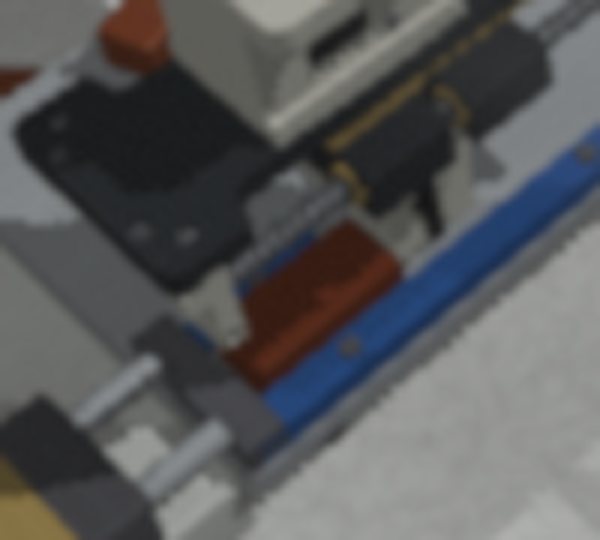

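A small gap to the stop remains at (240,375), with no contact force yet. I keep stepping.

```bash
for i in 1; do python3 -m inch '0 -0.001 0 0 0 0 0; 0 0 0 0 0 0 0'; done; python3 -m inch '0 -0.001 0 0 0 0 0; 0 0 0 0 0 0 0'; python3 -m inch '0 -0.001 0 0 0 0 0; 0 0 0 0 0 0 0'
```

```text
time_s: 13.95
tcp_pos: [0.587, -0.1067, 0.0486]
eef_rot: [-180.0, 0.0, -176.8]
contact_force: [0.6, -0.0, -0.3]
gripper_width: 0.0003
time_s: 14.12
tcp_pos: [0.587, -0.1077, 0.0485]
eef_rot: [-180.0, -0.0, -176.8]
contact_force: [-0.3, -0.6, 0.5]
gripper_width: 0.0004
time_s: 14.28
tcp_pos: [0.5871, -0.1087, 0.0486]
eef_rot: [-180.0, 0.0, -176.8]
contact_force: [0.1, 0.5, 0.5]
gripper_width: 0.0003
```

```bash
python3 -m inch '0 -0.001 0 0 0 0 0; 0 0 0 0 0 0 0'; python3 -m inch '0 -0.001 0 0 0 0 0; 0 0 0 0 0 0 0'; python3 -m inch '0 -0.0005 0 0 0 0 0; 0 0 0 0 0 0 0'
python3 - <<'E'
from h import *
s=r.get_state(); print(m(s['tcp_pos']),s['contact_force'])
im=r.capture('scene'); cv2.imwrite('pics/scene9.png',cv2.resize(im[230:320,170:270],None,fx=6,fy=6,interpolation=2)[:,:,::-1])
E
```

```text
time_s: 14.45
tcp_pos: [0.5871, -0.1089, 0.0486]
eef_rot: [179.9, 0.0, -176.8]
contact_force: [-1.1, 4.6, 0.1]
gripper_width: 0.0009
time_s: 14.62
tcp_pos: [0.5871, -0.109, 0.0486]
eef_rot: [179.9, 0.0, -176.8]
contact_force: [-1.8, 9.7, 2.5]
gripper_width: 0.0005
time_s: 14.78
tcp_pos: [0.5871, -0.1091, 0.0486]
eef_rot: [179.9, 0.0, -176.8]
contact_force: [-2.1, 12.9, 3.3]
gripper_width: 0.001
[ 46.1 -59.1] [-2.05874855 12.92542691  3.31202339]
```

View pics/scene9.png

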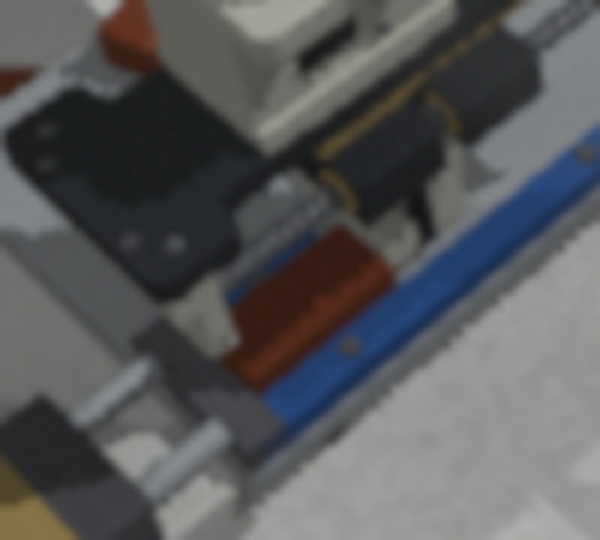

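Firm stop at 13 N, and the bar end touches the stop at (250,375). I take the hand away.

```bash
python3 -m inch '0 0.003 0 0 0 0 0; 0 0.008 0 0 0 0 0; 0 0.012 0 0 0 0 0; 0 0 0 0 0 0 0; 0 0 -0.02 0 0 0 0; 0 0 -0.03 0 0 0 0; 0 0 -0.03 0 0 0 0; 0 0 -0.03 0 0 0 0; 0 0.03 -0.03 0 0 0 0; 0.005 0.035 0 0 0 0 0; 0.01 0.035 0 0 0 0 0; 0.01 0.035 0 0 0 0 0; 0.01 0.035 0 0 0 0 0; 0.01 0.035 0 0 0 0 0; 0.01 0.035 0 0 0 0 0; 0.01 0.035 0 0 0 0 0; 0.01 0.035 0 0 0 0 0; 0 0.035 0 0 0 0 0; 0 0.035 0 0 0 0 0; 0 0 0 0 0 0 0'
python3 - <<'E'
from h import *
s=r.get_state(); print(m(s['tcp_pos']),s['tcp_pos'],s['contact_force'])
im=r.capture('scene'); cv2.imwrite('pics/sceneA.png',cv2.resize(im[220:320,150:270],None,fx=6,fy=6,interpolation=2)[:,:,::-1])
im=r.capture('top'); cv2.imwrite('pics/topA.png',cv2.resize(im[150:300,315:525],None,fx=3.8,fy=3.8,interpolation=2)[:,:,::-1])
for c in [(32,-74),(60,-74),(60,-130),(32,-130)]:
    X=np.r_[O+(ex*c[0]+ey*c[1])/1000,.06]; t=proj('top',X); print(c,(t-[315,150])*3.8)
E
```

```text
time_s: 16.5
tcp_pos: [0.4895, 0.2918, 0.188]
eef_rot: [179.9, 0.1, -176.6]
contact_force: [1.2, 0.2, 0.8]
gripper_width: 0.0005
[-27.3 346.9] [0.48945562 0.29181466 0.1880385 ] [1.24278923 0.18964695 0.84771079]
(32, -74) [597.7122071  150.10708286]
(60, -74) [593.92586704  94.80268895]
(60, -130) [704.11897523  91.2814328 ]
(32, -130) [708.26847084 146.50203764]
```

View pics/sceneA.png

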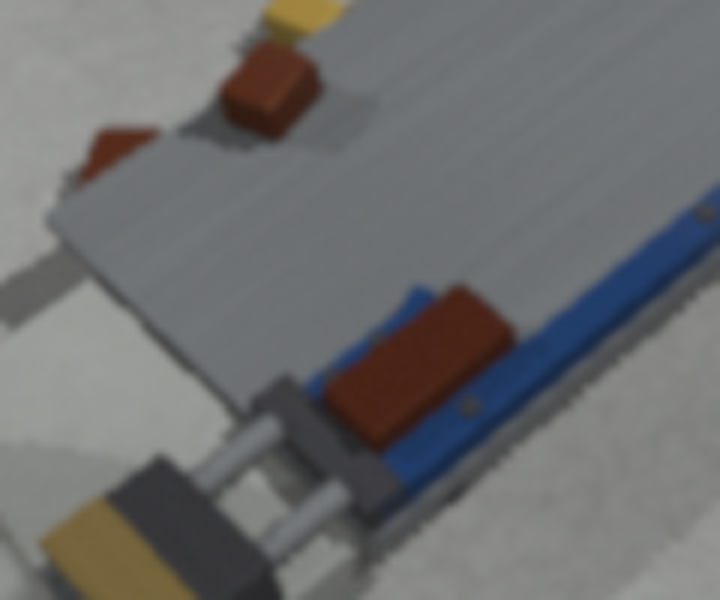

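View pics/topA.png

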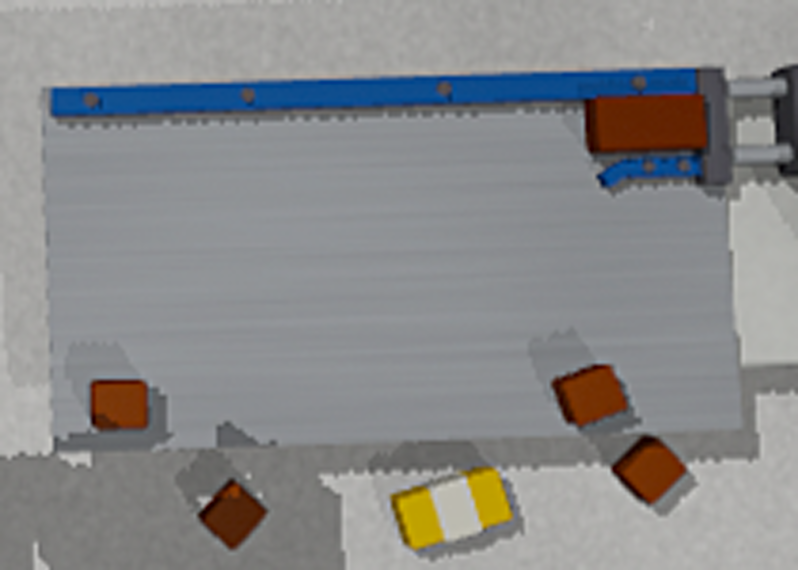

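```bash
python3 - <<'E'
from h import *
im=r.capture('scene'); cv2.imwrite('pics/sceneB.png',cv2.resize(im[262:310,188:240],None,fx=12,fy=12,interpolation=0)[:,:,::-1])
im=r.capture('top'); cv2.imwrite('pics/topB.png',cv2.resize(im[160:205,460:512],None,fx=12,fy=12,interpolation=0)[:,:,::-1])
for c in [(32,-130),(60,-130)]:
    for z in(.04,.052,.06):
        X=np.r_[O+(ex*c[0]+ey*c[1])/1000,z]; print(c,z,(proj('scene',X)-[188,262])*12)
E
```

```text
(32, -130) 0.04 [184.16547121 325.51053808]
(32, -130) 0.052 [168.29011753 282.48906803]
(32, -130) 0.06 [157.49284625 253.22896506]
(60, -130) 0.04 [294.01994069 429.343173  ]
(60, -130) 0.052 [279.17476892 386.73710119]
(60, -130) 0.06 [269.07413798 357.74799862]
```

View pics/sceneB.png

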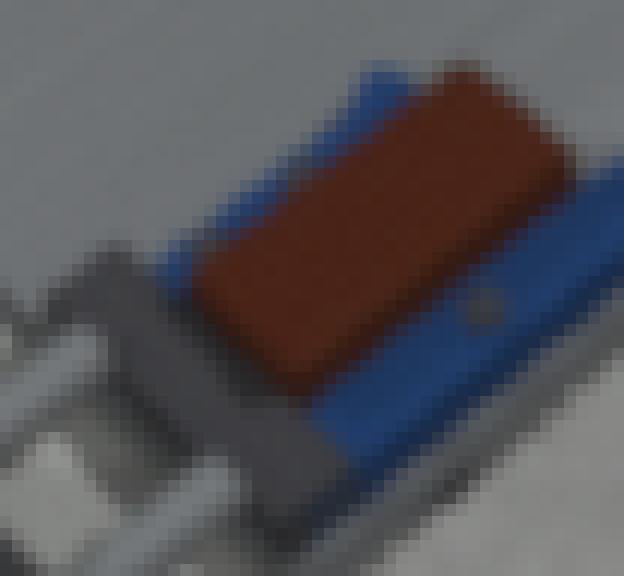

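View pics/topB.png

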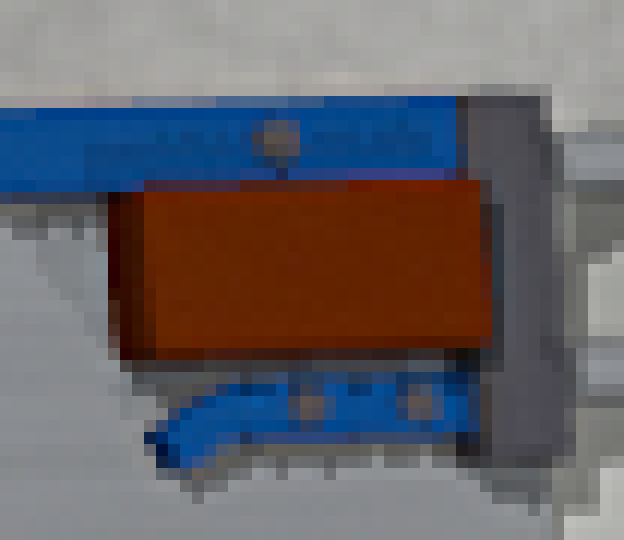

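```bash
python3 - <<'E'
from h import *
im=r.capture('scene').astype(int); tp=r.capture('top').astype(int)
for c in (206,208,210): print('scene col',c,[(v,*im[v,c]) for v in range(284,302)])
for v in (170,171,176,180,184,191,195): print('top row',v,[(u,*tp[v,u]) for u in range(494,508)])
for c in [(67,-130,.052),(67,-130,.05),(46,-130,.06),(46,-130,.052),(46,-142,.052),(25,-130,.052)]:
    X=np.r_[O+(ex*c[0]+ey*c[1])/1000,c[2]]; print(c,proj('top',X),proj('scene',X))
E
```

```text
scene col 206 [(284, np.int64(73), np.int64(36), np.int64(25)), (285, np.int64(73), np.int64(36), np.int64(24)), (286, np.int64(69), np.int64(34), np.int64(22)), (287, np.int64(63), np.int64(31), np.int64(21)), (288, np.int64(52), np.int64(27), np.int64(20)), (289, np.int64(45), np.int64(29), np.int64(25)), (290, np.int64(41), np.int64(33), np.int64(33)), (291, np.int64(41), np.int64(39), np.int64(41)), (292, np.int64(47), np.int64(47), np.int64(50)), (293, np.int64(52), np.int64(52), np.int64(56)), (294, np.int64(58), np.int64(59), np.int64(62)), (295, np.int64(62), np.int64(62), np.int64(66)), (296, np.int64(62), np.int64(62), np.int64(66)), (297, np.int64(61), np.int64(61), np.int64(65)), (298, np.int64(62), np.int64(63), np.int64(66)), (299, np.int64(69), np.int64(70), np.int64(73)), (300, np.int64(89), np.int64(92), np.int64(94)), (301, np.int64(108), np.int64(112), np.int64(114))]
scene col 208 [(284, np.int64(73), np.int64(35), np.int64(22)), (285, np.int64(74), np.int64(36), np.int64(23)), (286, np.int64(73), np.int64(35), np.int64(22)), (287, np.int64(73), np.int64(36), np.i
[... 6252 characters left out ...]
p.int64(83)), (503, np.int64(81), np.int64(79), np.int64(86)), (504, np.int64(77), np.int64(76), np.int64(82)), (505, np.int64(76), np.int64(76), np.int64(83)), (506, np.int64(74), np.int64(75), np.int64(81)), (507, np.int64(91), np.int64(90), np.int64(94))]
(67, -130, 0.052) [498.2167921  170.97517548] [213.63249392 296.45429734]
(67, -130, 0.05) [497.77085676 171.11632219] [213.83696763 297.05050611]
(46, -130, 0.06) [500.83954305 181.2751836 ] [205.72738215 287.41405807]
(46, -130, 0.052) [499.02122495 181.74132672] [206.59878859 289.84157018]
(46, -142, 0.052) [505.17496442 181.54256408] [201.16141178 294.14886248]
(25, -130, 0.052) [499.82965209 192.56093565] [199.77022577 283.42170742]
```

The top view puts the bar's end edge at about column 500.4 against 500.5 expected for contact, using the stop edge seen at about 497.9. The dark strip in the scene view matches the bar's end face above the lower stop, plus its shadow. The sweets have not moved, so I hand it in.

```bash
python3 - <<'E'
from plant import r
print(r.close_job(), r.get_state()['time_s'])
E
```

```text
the job is handed in; nothing more can be done
the job is handed in; nothing more can be done
```

The dark bar is in the corner pocket, flat on the rail with its end against the stop, and I handed the job in at about 17 s of the 58 s allowed.

I used the smallest dark bar, the one on the deck. The two behind the rail measured about 38 × 78 mm against 28 × 56 mm for this one. With the jaws shut, I pressed it flat against the rail (7.5 N) at about machine y = 71 mm. I then moved round behind its +y end, pushed it along the rail to the stop (13 N), backed off and lifted clear.

**Last checks:**
- **Bar position:** The top picture shows the bar on the rail with its end within about half a millimetre of the stop, the limit of what that picture can resolve.
- **Other things:** The sweets and the wrapped bar look unmoved. I did not re-check the jar and the scraper, but the hand stayed well above both.
- **Disagreements:** The bar met the stop about 6 mm further on than I had worked out, so the fingertips are probably thinner than I assumed. Early on, with the bar pressed on the rail, the scene camera also placed it about 4 pixels off what I expected, so I relied on the top camera and the measured forces.

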